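# One click more on the stove dial, then start

### The job

On the stove's control box, turn the big knurled dial exactly one click clockwise (seen from above) with your fingertips on it, so that it settles in the next notch and not past it, without clicking it the other way first. Then press the round start key right down and let it come back up. Pick nothing up, and leave the kitchen things standing around and on the box where they are.

Things in the scene. Friction and masses are not known exactly. Their poses are not given: they have to be found in the camera images.
- console: The stove's control box, a grey box with a dark steel top plate, 210 mm (x) by 310 mm (y) by 55 mm high, fixed to the table. Origin at the centre of its underside; z up; -x is its front, the side towards the robot. It may be turned up to about 0.35 rad. The dial's axis stands at (0, +62) mm and the start key's at (-35, -100) mm in this frame. The loose shaker stands on its top behind the key.
- dial_centre (a point): Centre of the flat top face of the dial, a black knurled disc 112 mm across, 22 mm thick, top 85 mm above the table. Press shut fingertips on the face 44 mm from the axis and drag in an arc, best turning the hand with it (about 2 N, more if not; friction about 1). It is sprung: it sinks from 4 N of push at 1 mm per N, hard down at 5 mm (9 N), rises when released, and turns at any height.
- dial_mark (a point): Outer end of the white pointer line on the dial, on the rim of the top face, 56 mm from the dial's axis; it goes round with the dial. Seven raised white marks, each longer than the one before going clockwise, stand round the far side of the dial on the box's top, 30 degrees apart, one at each notch.
- dial (a joint): Angle of the dial in rad, growing clockwise seen from above. 0 = pointer along the box's +y axis, at the shortest mark; the notches (detents) lie at 0, 0.5236, 1.0472, 1.5708, 2.0944, 2.6180 and 3.1416 (every 30 degrees). A sprung ball pulls the dial into the nearest notch whenever it is let go: past half-way (15 degrees) it falls on into the next one. At the start it rests at 1.0472 or 1.5708.
- start_top (a point): Centre of the top of the round start key, 32 mm in diameter, in a black collar on the box's top; its top is 77 mm above the table. Pressed straight down it travels 6 mm against a spring of 1.5 N at first and 5 N fully down, and comes back up when released.
- start (a joint): How far the start key is pressed, m: 0 up, 0.006 fully down.
- kettle_mid (a point): Enamel kettle, white with red lid, handle and rims, 185 mm across, 195 mm high with its handle, spout to one side; the point is 60 mm above its base. To be left alone.
- bowls_mid (a point): Stack of four plastic bowls, 150 mm across, 100 mm high; the point is on the axis, half-way up. To be left alone.
- funnel_mid (a point): Steel funnel standing on its wide mouth, 110 mm across, 125 mm high; the point is on the axis, 30 mm up. To be left alone.
- jar_mid (a point): Glass jar with a hinged clamp lid, 90 mm across, 131 mm high; the point is on the axis, half-way up. To be left alone.
- trivet_mid (a point): Round grey silicone trivet lying flat, 170 mm across, 8 mm thick; the point is at its centre. To be left alone.
- spoon_mid (a point): Wooden spoon, 270 mm long, lying on the table to the left; the point is at its middle. To be left alone.
- shaker_mid (a point): Small glass shaker with a steel cap, 39 mm across, 61 mm high, standing on the control box behind the key; the point is on its axis, 30 mm above its base. To be left alone.

How it is judged:
By the outcome, as a careful person would: the job done as asked, in the order asked, and still so for the second after the job is handed in, with the robot touching nothing.
It also fails if it takes over 38 s, if anything falls off the work surface, if the arm or the gripper's body presses on something with over 40 N, if the wrist force passes 120 N, or if a joint passes its speed limit or range.

### The arm

A 7-joint arm with a two-finger parallel gripper is mounted at the origin on the work surface. World frame = base frame: x ahead of the robot, y to its left, z up, the work surface at z = 0. Lengths are in m, angles in degrees, forces in N, time in s.
With the tool pointing down it reaches from about 0.4 to 0.875 m from the base axis. Payload 6.5 kg.
Tool frame: the origin (TCP) lies at the very end of the fingers, on their centre line; the grasp point (between the pads) lies arm.hold_point_z behind it (arm.hold_point_z is the distance from the TCP to the grasp point, in m); z points along the fingers, y is the line along which they close (so a half turn about z gives the same grasp; the last joint's range is limited). The gripper opens to 85 mm and grips with 20 to 120 N. Pads are 22 mm wide; open, the fingers measure 114 mm over their backs; the gripper's body (76 mm by 85 mm) begins 54 mm behind the grasp point. The pads swing forward as they close: fully open they stand 13 mm farther back than shut.
Start: joints at [-72.261, 30.733, -0.252, 88.115, 0.149, 61.152, -4.079], TCP at [0.239, 0.605, 0.231] pointing down, gripper open.
Joint ranges: [-154.64, 154.64], [-21.42, 123.67], [-72.66, 72.17], [13.99, 137.28], [-74.86, 254.86], [10.95, 109.41], [-158.01, 158.01]. Speed limits (degrees/s): [136.94, 136.94, 180, 180, 180, 180, 180].

### API

Orientations are given as [roll, pitch, yaw] about the fixed x, y, z axes, in that order (R = Rz(yaw) Ry(pitch) Rx(roll)).
In Python, from station import arm gives the robot as it stands. The module is installed in compiled form; this text tells all that it offers.
- The arm moves only by the shell command python3 -m inch 'ROWS' [FORCE]. ROWS is a JSON object of lists of equal length, an entry for each row: "travel": the shift along the tool's x, y, z each as a share of 0.03 m, from -1 to 1, a list of three; "rotation": the turn, a rotation vector about the tool's x, y, z each as a share of 0.08 rad, from -1 to 1, a list of three; "grip": the gripper command: -1 is shut, 1 is fully open, values between are in proportion. A call has 1 to 10 rows; each row shifts and turns the commanded pose from where the row before left it, along the tool's axes as they then stand; what a row does not reach is not made up. A row lasts 1/8 s, in which the tool goes at most 62.5 mm and 10.7 degrees, less where a joint would pass 70% of its speed; a pose out of reach is approached as far as the arm can. A call with a number of a shift or a turn outside -1 to 1 is refused whole. A call with a gripper value outside its range is refused whole. The fingers move at their own pace and stop on an object; FORCE is the grip in N (left out, the last holds). Time passes only in rows, so rows that do not move let the fingers close. It gives the time, the measured TCP pose, the force, the opening and the grip force at its end, in the units of the state.
- arm.read_state(): the state, without advancing time (a new reading comes with each control period).
- arm.camera(name): name is "scene" or "side" or "wrist"; returns the picture (400x640x3 uint8, red, green, blue); there is no depth.
- arm.camera_info(name): a dict with "intrinsics" (3x3 intrinsics, pixels), "k1" (the pictures are not rectified: a ray, as slopes to the right and down, at radius r is drawn at 1 + k1 r^2 times it, then the intrinsics apply), "T" (4x4, takes a point from camera to world coordinates); the wrist camera has in their place "tool_from_camera" (4x4, takes a point from camera to tool coordinates, whose origin is the TCP and whose axes are the flange's). Camera axes: x right, y down, z forward; pixel columns grow to the right and rows downward; lengths in m; the calibration is good to about 2 mm. A picture is of the moment at which its call begins: read the wrist's pose just before it. camera_info takes no time and is no camera call.
- arm.hand_in(): hands the job in; it is judged then, once.
Trained networks look in the newest picture that a camera, given by its name, has taken for a name from the list of things; names that differ only in an ending like _2 or _b are one class to them, and where a whole thing is asked for, a point or a joint stands for the part that bears it (a point fixed in the world has none). Each returns a list of dicts, best first, with "confidence" (0 to 1); they miss things now and then, are a little off and sometimes report something else, mostly with a low value. They report only what shows in the picture. A call takes as long as a camera call.
- arm.outline_of(camera, thing): "region" (400x640 bool, what is visible of it) and "at" ([row, column] in pixels, amid what is visible of it).
- arm.mark_of(camera, thing): "at" ([row, column] in pixels: a listed point, or the origin of a listed thing).
The state is a dict: "clock": time; "joint_positions": joint angles; "dq": joint speeds; "joint_torque": joint torques, N m; "ee_pos": TCP position; "ee_rot": TCP orientation; "force": force on the tool from outside, world axes, zero at the start; "moment": the same for the moment, N m; "opening": opening from 0.0 (shut) to 1.0 (fully open); "grip_force": force on a finger pad.
Only numpy, scipy, OpenCV 4.12 (cv2) and the standard library are available. Lean on these libraries where they do the work, as an engineer would, in place of code of your own. Each camera call takes 0.05 s, during which the arm holds its last target. There are 200 camera calls.

## Working session

There is one attempt and no reset: what is moved stays moved. The work goes in short steps, Python scripts to look and compute and a shell command to move; the robot and the scene stay as the last step left them, time stands still between calls to the robot, and variables do not carry over. Pictures are saved under pics/ and viewed, at most 10 in all, crops included, and the job is handed in when it is done.

```bash
mkdir -p pics; cat > h.py <<'E'
import numpy as np, cv2
from station import arm
from scipy.spatial.transform import Rotation as R
def ray(cam,px,st=None):
    i=arm.camera_info(cam);K=np.array(i["intrinsics"]);k=i["k1"]
    d=np.array([(px[1]-K[0,2])/K[0,0],(px[0]-K[1,2])/K[1,1]]);u=d.copy()
    for _ in range(20): u=d/(1+k*(u@u))
    if cam=="wrist":
        st=st or arm.read_state();W=np.eye(4);W[:3,:3]=R.from_euler('xyz',st["ee_rot"],degrees=True).as_matrix();W[:3,3]=st["ee_pos"]
        T=W@np.array(i["tool_from_camera"])
    else: T=np.array(i["T"])
    return T[:3,3],T[:3,:3]@np.array([u[0],u[1],1])
def atz(cam,px,z,st=None):
    o,d=ray(cam,px,st);return o+d*(z-o[2])/d[2]
Z=dict(dial_centre=.085,dial_mark=.085,start_top=.077,shaker_mid=.085,console=0,kettle_mid=.06,bowls_mid=.05,funnel_mid=.03,jar_mid=.065,trivet_mid=.008,spoon_mid=.01)
E
python3 - <<'E'
from h import *
s=arm.read_state();print(s["clock"],s["ee_pos"],s["ee_rot"],s["opening"],arm.hold_point_z)
for c in("scene","side"):
    im=arm.camera(c);cv2.imwrite(f"pics/{c}0.png",im[:,:,::-1])
    for n in(Z if c=="scene" else list(Z)[:4]):
        for m in arm.mark_of(c,n)[:2]: print(c,n,np.round(m["at"]),round(m["confidence"],2),atz(c,m["at"],Z[n]).round(3))
E
```

```text
0.0 [0.23836279 0.60406641 0.23043538] [-1.79904231e+02  9.15492657e-03  1.58475162e+02] 0.9993330361717361 0.0187
scene dial_centre [229. 338.] 0.94 [0.533 0.089 0.085]
scene dial_mark [243. 327.] 0.62 [0.581 0.114 0.085]
scene start_top [188. 329.] 0.57 [ 0.46  -0.057  0.077]
scene shaker_mid [242. 328.] 0.66 [0.577 0.112 0.085]
scene shaker_mid [285. 475.] 0.59 [0.379 0.39  0.085]
scene console [236. 328.] 0.85 [0.522 0.032 0.   ]
scene console [369. 399.] 0.33 [0.604 0.418 0.   ]
scene bowls_mid [367. 400.] 0.8 [0.621 0.429 0.05 ]
scene funnel_mid [225. 210.] 0.65 [ 0.784 -0.148  0.03 ]
scene funnel_mid [194. 295.] 0.37 [ 0.526 -0.136  0.03 ]
scene jar_mid [292. 255.] 0.95 [0.782 0.134 0.065]
scene spoon_mid [290. 469.] 0.75 [0.343 0.366 0.01 ]
scene spoon_mid [290. 255.] 0.65 [0.769 0.091 0.01 ]
side dial_centre [178. 289.] 0.69 [0.517 0.103 0.085]
side dial_mark [167. 299.] 0.85 [0.568 0.116 0.085]
side start_top [223. 310.] 0.66 [ 0.452 -0.053  0.077]
side shaker_mid [202. 340.] 0.54 [ 0.559 -0.065  0.085]
```

View pics/scene0.png

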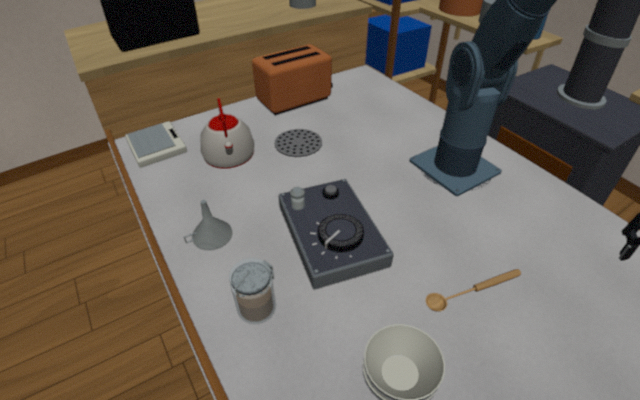

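View pics/side0.png

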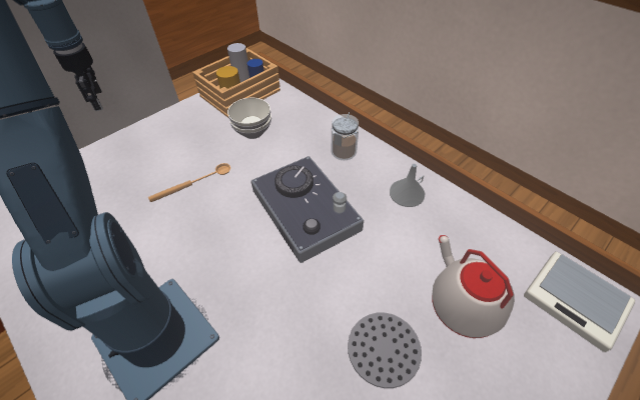

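The scene view shows the dial at pixel (row 231, col 340) with its pointer towards the far side, and the key at (190, 330). The shaker is at (198, 297). The side view agrees: dial (180, 294), key (225, 311). The dial comes out near (0.525, 0.096) and the key near (0.456, -0.055), so the box yaw is about -12°. I'm moving in for a wrist view.

```bash
python3 -m inch '{"travel":[[-0.95,-0.98,0],[-0.95,-0.98,0],[-0.95,-0.98,0],[-0.95,-0.98,0],[-0.95,-0.98,0],[-0.95,-0.98,0],[-0.95,-0.98,0],[-0.95,-0.98,0],[-0.95,-0.98,0],[-0.95,-0.98,0]],"rotation":[[0,0,0],[0,0,0],[0,0,0],[0,0,0],[0,0,0],[0,0,0],[0,0,0],[0,0,0],[0,0,0],[0,0,0]],"grip":[-1,-1,-1,-1,-1,-1,-1,-1,-1,-1]}' 30
python3 -m inch '{"travel":[[-0.95,-0.98,0],[-0.95,-0.98,0],[-0.95,-0.98,0],[-0.95,-0.98,0],[0,0,0],[0,0,0]],"rotation":[[0,0,0],[0,0,0],[0,0,0],[0,0,0],[0,0,0],[0,0,0]],"grip":[-1,-1,-1,-1,-1,-1]}'
python3 - <<'E'
from h import *
s=arm.read_state();print(s["joint_positions"],np.array(arm.camera_info("wrist")["tool_from_camera"]).round(3).tolist())
im=arm.camera("wrist");cv2.imwrite("pics/w1.png",im[:,:,::-1])
for n in list(Z)[:4]:
    for m in arm.mark_of("wrist",n)[:2]: print(n,np.round(m["at"]),round(m["confidence"],2),atz("wrist",m["at"],Z[n],s).round(4))
E
```

```text
clock: 2.1
ee_pos: [0.3963, 0.2254, 0.2316]
ee_rot: [180.0, 0.0, 158.5]
force: [-0.1, 0.4, 0.6]
opening: -0.004
grip_force: 0.0
clock: 2.85
ee_pos: [0.4585, 0.0759, 0.2313]
ee_rot: [180.0, -0.0, 158.5]
force: [0.6, 0.3, -0.1]
opening: -0.001
grip_force: 0.0
[-27.23876204  12.60081698  14.1566133  115.89541844  -3.9187644
  51.93798354  57.49427861] [[0.0, -0.957, -0.29, 0.074], [1.0, 0.0, 0.001, 0.001], [-0.001, -0.29, 0.957, -0.142], [0.0, 0.0, 0.0, 1.0]]
dial_centre [239. 364.] 0.83 [0.5264 0.0965 0.085 ]
dial_centre [226. 190.] 0.42 [ 0.4549 -0.0512  0.085 ]
dial_mark [281. 395.] 0.57 [0.5802 0.1098 0.085 ]
start_top [230. 189.] 0.81 [ 0.46   -0.0582  0.077 ]
start_top [238. 363.] 0.66 [0.5287 0.096  0.077 ]
```

View pics/w1.png

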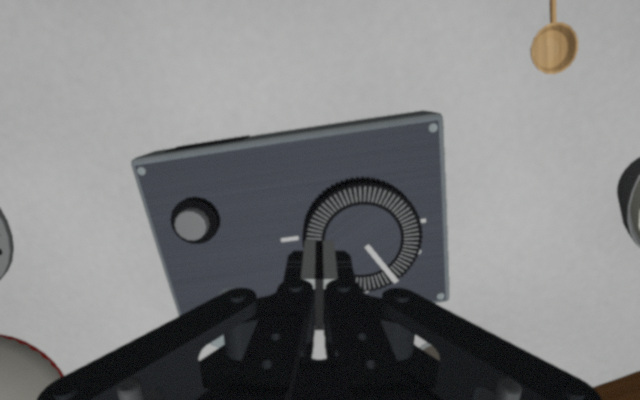

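The wrist view shows the dial centre at (236, 363), the pointer tip at (281, 397) and the key at (222, 190). That puts the pointer at about 60° (third notch) and the box yaw at about -11°. I'll set the fingers on the dial at world angle -45°, with the tool's x towards the axis. The pointer then stays in the wrist view while the dial turns.

```bash
python3 -m inch '{"travel":[[-0.8,0.23,0.7],[-0.8,0.23,0.7],[-0.8,0.23,0.7],[-0.8,0.23,0.7],[0,0,0],[0,0,0],[0,0,0],[0,0,0],[0,0,0],[0,0,0]],"rotation":[[0,0,0],[0,0,0],[0,0,0],[0,0,0],[0,0,1],[0,0,1],[0,0,1],[0,0,1],[0,0,1],[0,0,0.1]],"grip":[-1,-1,-1,-1,-1,-1,-1,-1,-1,-1]}'
python3 -m inch '{"travel":[[0,0,0]],"rotation":[[0,0,0]],"grip":[-1]}'
python3 - <<'E'
from h import *
s=arm.read_state()
im=arm.camera("wrist");cv2.imwrite("pics/w2.png",im[:,:,::-1])
for n in ("dial_centre","dial_mark"):
    for m in arm.mark_of("wrist",n)[:2]: print(n,np.round(m["at"]),round(m["confidence"],2),atz("wrist",m["at"],Z[n],s).round(4))
E
```

```text
clock: 4.35
ee_pos: [0.558, 0.0665, 0.1472]
ee_rot: [-180.0, -0.0, 135.2]
force: [0.6, 0.5, -0.5]
opening: -0.001
grip_force: 0.0
clock: 4.47
ee_pos: [0.558, 0.0661, 0.1473]
ee_rot: [180.0, -0.0, 135.2]
force: [0.5, -0.6, -0.0]
opening: -0.001
grip_force: 0.0
dial_centre [150. 317.] 0.78 [0.528  0.0956 0.085 ]
dial_mark [191. 389.] 0.78 [0.5791 0.1097 0.085 ]
```

View pics/w2.png

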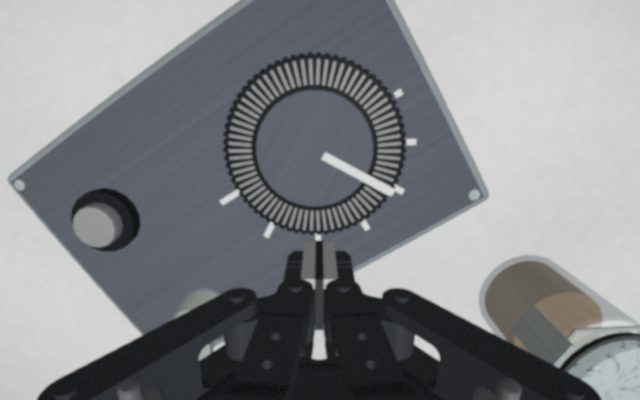

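The pointer (tip at 190, 395) lines up with the third mark, so the dial is at 60°. The next mark is at (226, 365). The dial centre, at about (146, 316), confirms (0.5265, 0.097), so the fingers are already over the contact point. Next I lower them until they touch.

```bash
python3 -m inch '{"travel":[[0,0,0.9],[0,0,0.9],[0,0,0.2],[0,0,0.1],[0,0,0.1],[0,0,0]],"rotation":[[0,0,0],[0,0,0],[0,0,0],[0,0,0],[0,0,0],[0,0,0]],"grip":[-1,-1,-1,-1,-1,-1]}'

```

```text
clock: 5.38
ee_pos: [0.5589, 0.0659, 0.0826]
ee_rot: [179.9, 0.0, 135.1]
force: [-2.1, 0.5, 6.4]
opening: -0.0
grip_force: 3.0
```

```bash
python3 -m inch '{"travel":[[0,0,0.04],[0.0036,-0.103,0],[0.0036,-0.103,0],[0.0036,-0.103,0],[0.0036,-0.103,0],[0.0036,-0.103,0],[0.0036,-0.103,0],[0,0,0]],"rotation":[[0,0,0],[0,0,0.875],[0,0,0.875],[0,0,0.875],[0,0,0.875],[0,0,0.875],[0,0,0.875],[0,0,0]],"grip":[-1,-1,-1,-1,-1,-1,-1,-1]}'
python3 - <<'E'
from h import *
s=arm.read_state()
im=arm.camera("wrist");cv2.imwrite("pics/w3.png",im[:,:,::-1])
for n in ("dial_centre","dial_mark"):
    for m in arm.mark_of("wrist",n)[:2]: print(n,np.round(m["at"]),round(m["confidence"],2),atz("wrist",m["at"],.082,s).round(4))
E
```

```text
clock: 6.38
ee_pos: [0.5445, 0.0554, 0.0819]
ee_rot: [179.8, 0.1, 111.0]
force: [-0.4, -1.5, 6.6]
opening: 0.001
grip_force: 3.4
dial_centre [170. 310.] 0.72 [0.526  0.0947 0.082 ]
dial_mark [224. 420.] 0.59 [0.5822 0.0893 0.082 ]
```

View pics/w3.png

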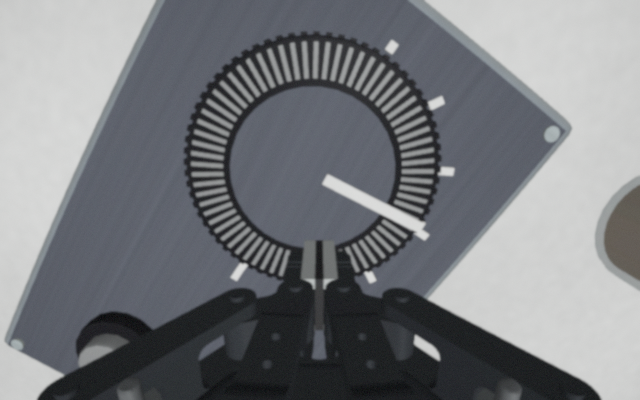

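The pointer (tip at 225, 422) is now beside the fourth mark (236, 427), with the fingers still holding. I'll lift straight off so it settles, then move over to the key.

```bash
python3 -m inch '{"travel":[[0,0,-0.3],[0,0,-1],[0,0,-1],[-0.62,-0.98,0],[-0.62,-0.98,0],[-0.62,-0.98,0],[-0.62,-0.98,0],[0,0,0],[0,0,0]],"rotation":[[0,0,0],[0,0,0],[0,0,0],[0,0,0],[0,0,0],[0,0,0],[0,0,0],[0,0,0],[0,0,0]],"grip":[-1,-1,-1,-1,-1,-1,-1,-1,-1]}'
python3 - <<'E'
from h import *
s=arm.read_state()
im=arm.camera("wrist");cv2.imwrite("pics/w4.png",im[:,:,::-1]);im=arm.camera("side");cv2.imwrite("pics/s4.png",cv2.resize(im[120:280,200:420,::-1],None,fx=3,fy=3))
for c in("wrist","side"):
  for n in ("dial_centre","dial_mark","start_top","shaker_mid"):
    for m in arm.mark_of(c,n)[:1]: print(c,n,np.round(m["at"]),round(m["confidence"],2),atz(c,m["at"],Z[n],s).round(4))
E
```

```text
clock: 7.65
ee_pos: [0.4604, -0.0552, 0.1497]
ee_rot: [179.9, -0.0, 111.1]
force: [-0.0, -0.7, 0.2]
opening: 0.002
grip_force: 0.0
wrist dial_centre [ 23. 518.] 0.72 [0.5265 0.0948 0.085 ]
wrist dial_mark [ 82. 584.] 0.83 [0.5817 0.0822 0.085 ]
wrist start_top [207. 310.] 0.86 [ 0.4552 -0.0555  0.077 ]
wrist shaker_mid [273. 446.] 0.67 [ 0.5609 -0.0648  0.085 ]
side dial_centre [179. 293.] 0.56 [0.5214 0.0922 0.085 ]
side dial_mark [171. 306.] 0.84 [0.572  0.0895 0.085 ]
side start_top [224. 308.] 0.5 [ 0.4471 -0.055   0.077 ]
side shaker_mid [204. 339.] 0.84 [ 0.5498 -0.0691  0.085 ]
```

View pics/w4.png

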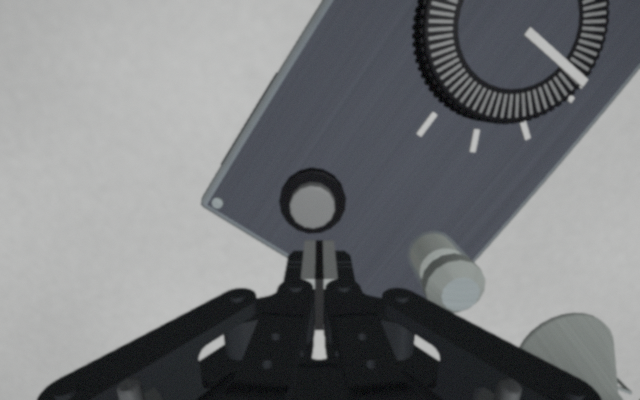

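View pics/s4.png

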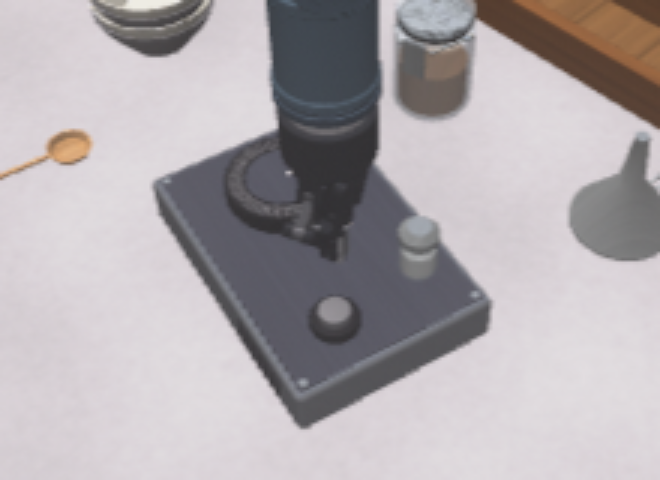

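After the lift, the pointer (tip at 82, 584) sits at the first of the four longest marks, so the dial is in the 90° notch, exactly one click on. The key is at (205, 313) in the wrist view, just under the fingertips. The shaker is 100 mm away and clear of the gripper. Now I press the key.

```bash
python3 -m inch '{"travel":[[0,-0.07,0.8],[0,0,0.8],[0,0,0.7],[0,0,0.15],[0,0,0.1],[0,0,0.06],[0,0,0.02],[0,0,0]],"rotation":[[0,0,0],[0,0,0],[0,0,0],[0,0,0],[0,0,0],[0,0,0],[0,0,0],[0,0,0]],"grip":[-1,-1,-1,-1,-1,-1,-1,-1]}'
```

```text
clock: 9.15
ee_pos: [0.4573, -0.0567, 0.071]
ee_rot: [-180.0, -0.0, 111.0]
force: [-5.1, 0.5, 10.6]
opening: 0.0
grip_force: 5.3
```

```bash
python3 -m inch '{"travel":[[0,0,0.05],[0,0,0]],"rotation":[[0,0,0],[0,0,0]],"grip":[-1,-1]}'; python3 -c "
from h import *
im=arm.camera('wrist');cv2.imwrite('pics/w5.png',im[:,:,::-1])"
```

```text
clock: 9.4
ee_pos: [0.4574, -0.0567, 0.0706]
ee_rot: [180.0, -0.1, 111.0]
force: [-10.4, 1.5, 29.9]
opening: -0.0
grip_force: 15.1
```

View pics/w5.png

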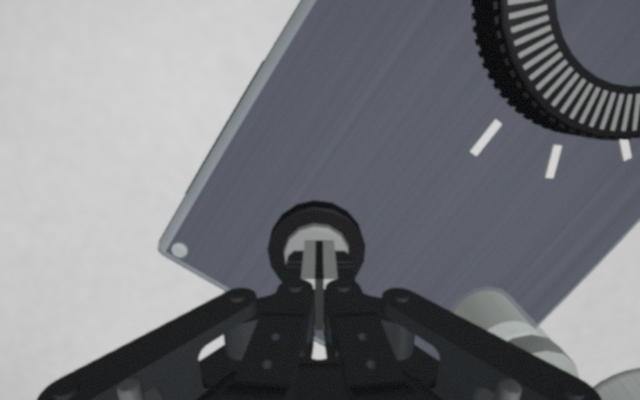

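The fingertips are centred on the key at (255, 318) and inside the collar. It's on its bottom stop: 30 N at z = 0.0706. Now I release and rise clear.

```bash
python3 -m inch '{"travel":[[0,0,-0.2],[0,0,-0.4],[0,0,-1],[0,0,-1],[0,0,-1],[0,0,-1],[0,0,0],[0,0,0]],"rotation":[[0,0,0],[0,0,0],[0,0,0],[0,0,0],[0,0,0],[0,0,0],[0,0,0],[0,0,0]],"grip":[-1,-1,-1,-1,-1,-1,-1,-1]}'; python3 - <<'E'
from h import *
s=arm.read_state()
im=arm.camera("wrist");cv2.imwrite("pics/w6.png",im[:,:,::-1])
for n in ("dial_centre","dial_mark","start_top","shaker_mid"):
    for m in arm.mark_of("wrist",n)[:1]: print(n,np.round(m["at"]),round(m["confidence"],2),atz("wrist",m["at"],Z[n],s).round(4))
E
```

```text
clock: 10.45
ee_pos: [0.4575, -0.0565, 0.2065]
ee_rot: [180.0, -0.0, 111.0]
force: [-1.0, -0.3, -0.5]
opening: -0.0
grip_force: 0.0
dial_centre [ 42. 480.] 0.95 [0.5288 0.0932 0.085 ]
dial_mark [ 83. 531.] 0.73 [0.5794 0.0819 0.085 ]
start_top [ 39. 481.] 0.69 [0.5313 0.0977 0.077 ]
shaker_mid [236. 422.] 0.84 [ 0.5563 -0.0629  0.085 ]
```

View pics/w6.png

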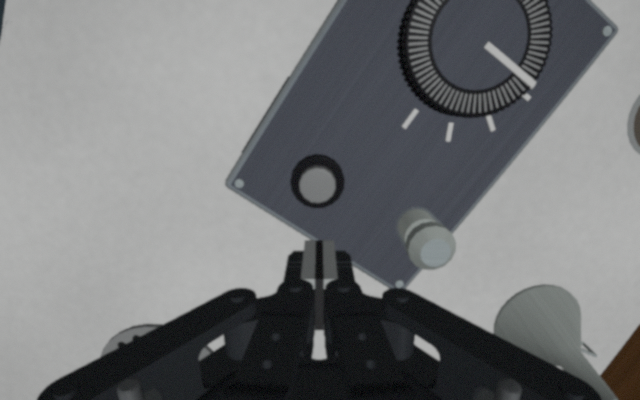

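The key at (185, 317) is back up, the pointer is still at the fourth mark (95, 527), and the shaker is standing where it was.

```bash
python3 -c "
from station import arm
print(arm.hand_in())"
```

```text
the job is handed in; nothing more can be done
None
```

I turned the dial one click clockwise, from the 60° notch to the 90° notch, then pressed the start key fully down and let it come back up; the shaker still stands in its place, nothing else was touched, and the job was handed in at about 10.5 s.

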